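# Pair two clock pendulums with their cradles and hold the larger one level

## Task

On the clock repair bench, first pick up the smaller pendulum (steel bob) by the red band at its balance point and lay it gently into the matching small cradle (blue lining), bob in the round pocket and tail between the posts, and let go of it. Then take the larger pendulum (brass bob) by its red band and hold it level and still about 10 cm above the green-lined cradle, lined up with it, bob over the pocket and tail over the posts: finish while still holding it there, do not put it down. Leave the oil jar, the screwdriver and the screw tray where they are.

Things in the scene. Friction and masses are not known exactly. Their poses are not given: they have to be found in the camera images.
- steel_pendulum_balance (a point): balance point (centre of mass) of the rigid steel-bob pendulum, at the rod's centre, amid a red band 22 mm long; 14 mm above what the pendulum lies on. x along the rod away from the bob, y across, z up. Rod pale metal, 10 mm wide (y), 12 mm high, 8 mm clear of the bench, bare from bob to tail. Weighs about 0.36 kg, varying by a fifth
- steel_pendulum_bob (a point): centre (half-way up) of the bob, a flat-lying steel disc 50 mm across, 28 mm thick; 53 mm from the balance point, on its -x side
- steel_pendulum_tail (a point): centre (half-way up) of the steel-bob pendulum's tail, a dark steel block 24 (x) x 20 (y) x 28 (z) mm; 95 mm from the balance point, on its +x side
- brass_pendulum_balance (a point): balance point (centre of mass) of the rigid brass-bob pendulum, at the rod's centre, amid a red band 22 mm long; 14 mm above what the pendulum lies on. x along the rod away from the bob, y across, z up. Rod pale metal, 10 mm wide (y), 12 mm high, 8 mm clear of the bench, bare from bob to tail. Weighs about 0.45 kg, varying by a fifth
- brass_pendulum_bob (a point): centre (half-way up) of the bob, a flat-lying brass disc 70 mm across, 28 mm thick; 65 mm from the balance point, on its -x side
- brass_pendulum_tail (a point): centre (half-way up) of the brass-bob pendulum's tail, a dark steel block 24 (x) x 20 (y) x 28 (z) mm; 120 mm from the balance point, on its +x side
- blue_cradle_seat (a point): where the balance point of the steel-bob pendulum is when it rests in its cradle, a dark wooden board (205 x 74 mm, 12 mm thick) with blue lining, fixed to the bench. 14 mm above the board's top, 26 mm above the bench. x along the board from pocket to fork, y across, z up. The board is bare between pocket and fork
- blue_cradle_pocket (a point): where the steel bob's centre is when seated, 53 mm from the seat point, 26 mm above the bench: axis of the blue-lined pocket, a round hole 58 mm across through a square 74 mm wooden plate, 6 mm thick, on the board
- blue_cradle_fork (a point): where the tail block's centre is when seated, 95 mm from the seat point, 26 mm above the bench: midway between two brass posts, 28 mm apart, 8 mm thick, 22 mm tall above the board of the blue cradle
- green_cradle_seat (a point): where the balance point of the brass-bob pendulum is when it rests in its cradle, a dark wooden board (252 x 94 mm, 12 mm thick) with green lining, fixed to the bench. 14 mm above the board's top, 26 mm above the bench. x along the board from pocket to fork, y across, z up. The board is bare between pocket and fork
- green_cradle_pocket (a point): where the brass bob's centre is when seated, 65 mm from the seat point, 26 mm above the bench: axis of the green-lined pocket, a round hole 78 mm across through a square 94 mm wooden plate, 6 mm thick, on the board
- green_cradle_fork (a point): where the tail block's centre is when seated, 120 mm from the seat point, 26 mm above the bench: midway between two brass posts, 28 mm apart, 8 mm thick, 22 mm tall above the board of the green cradle
- oil_jar: bystander: amber glass jar, 48 mm across, 75 mm tall, origin at the centre of its underside
- screwdriver: bystander: screwdriver 170 mm long lying on the bench, blade towards its x
- screw_tray: bystander: open wooden tray 70 (x) x 100 (y) x 30 mm, origin at the centre of its underside
Things that resemble listed ones, but are neither listed nor needed, are in the scene too. What is shaped like the part that bears blue_cradle_seat but pink is not meant. Leave any purple look-alike of the part that bears brass_pendulum_balance alone.

How it is judged:
By the outcome, as a careful person would: the job done as asked, in the order asked, and still so for the second after the job is handed in, while the arm keeps its last pose, push and grip.
It also fails if it takes over 69 s, if anything falls off the work surface, if the arm or the gripper's body presses on something with over 40 N, if the wrist force passes 120 N, or if a joint passes its speed limit or range.

## Robot

A 6-joint arm with a two-finger parallel gripper is mounted at the origin on the work surface. World frame = base frame: x ahead of the robot, y to its left, z up, the work surface at z = 0. Lengths are in mm, angles in degrees, forces in N, time in s.
With the tool pointing down it reaches from about 325 to 925 mm from the base axis. Payload 3.1 kg.
Tool frame: the origin (TCP) lies at the very end of the fingers, on their centre line; the grasp point (between the pads) lies grasp_offset behind it (grasp_offset is the distance from the TCP to the grasp point, in mm); z points along the fingers, y is the line along which they close (so a half turn about z gives the same grasp; the last joint's range is limited). The gripper opens to 85 mm and grips with 20 to 120 N. Pads are 22 mm wide; open, the fingers measure 114 mm over their backs; the gripper's body (76 mm by 85 mm) begins 54 mm behind the grasp point. The pads swing forward as they close: fully open they stand 13 mm farther back than shut.
Start: joints at [-83.033, 12.427, 92.441, -0, 75.132, -6.429], TCP at [144.818, -608.002, 231.3] pointing down, gripper open.
Joint ranges: [-157.48, 157.48], [-44.54, 120.13], [17.64, 146.25], [-64.5, 244.5], [7.68, 150.69], [-147.95, 147.95]. Speed limits (degrees/s): [159.86, 159.86, 180, 180, 180, 180].

## Interface

Orientations are given as [roll, pitch, yaw] about the fixed x, y, z axes, in that order (R = Rz(yaw) Ry(pitch) Rx(roll)).
In Python, from station import * gives the robot as it stands. Calls block until the motion is done:
- goto(position, orientation): joint-space move of the TCP to a pose.
- move_l(position, attitude=None, speed=150): straight line of the TCP; attitude=None keeps the orientation; speed is the mean speed in mm/s.
- move_j(angles): joint-space move.
- grip(opening, squeeze=None): finger opening in mm; squeeze is the grip in N (None keeps the last); returns when the fingers have stopped.
- wait(seconds).
- solve_ik(position, orientation): joint angles nearest the present ones, or None.
- get_obs(): the state.
- get_image(name): name is "scene" or "top" or "wrist"; returns the picture (384x512x3 uint8, red, green, blue); there is no depth.
- get_calibration(name): a dict with "fx", "fy", "cx", "cy" (pixels), "R" (3x3) and "t" (3): a world point X has camera coordinates R X + t; the wrist camera has in their place "mount" (4x4, takes a point from camera to tool coordinates, whose origin is the TCP and whose axes are the flange's). Camera axes: x right, y down, z forward; pixel columns grow to the right and rows downward; lengths in mm; the calibration is good to about 2 mm. A picture is of the moment at which its call begins: read the wrist's pose just before it. get_calibration takes no time and is no camera call.
A pose or a line that the arm cannot do raises Unreachable and nothing moves.
- sign_off(): hands the job in; it is judged then, once.
Trained networks look in the newest picture that a camera, given by its name, has taken for a name from the list of things; names that differ only in an ending like _2 or _b are one class to them, and where a whole thing is asked for, a point or a joint stands for the part that bears it (a point fixed in the world has none). Each returns a list of dicts, best first, with "score" (0 to 1); they miss things now and then, are a little off and sometimes report something else, mostly with a low value. They report only what shows in the picture. A call takes as long as a camera call. They do not tell look-alikes from the thing itself.
- spot_in(name, camera): "extent" ([centre column, centre row, width, height] in pixels, round what is visible of it).
- regions_of(name, camera): "region" (384x512 bool, what is visible of it) and "extent" ([centre column, centre row, width, height] in pixels, round what is visible of it).
The state is a dict: "t": time; "joint_pos": joint angles; "qvel": joint speeds; "effort": joint torques, N m; "tcp_pos": TCP position; "ee_rot": TCP orientation; "wrist_force": force on the tool from outside, world axes, zero at the start; "moment": the same for the moment, N m; "grip_width": finger opening in mm; "grip_force": force on a finger pad.
Only numpy, scipy, OpenCV 4.12 (cv2) and the standard library are available. Lean on these libraries where they do the work, as an engineer would, in place of code of your own. Each camera call takes 0.05 s, during which the arm holds its last target. There are 200 camera calls.

## Working session

There is one attempt and no reset: what is moved stays moved. The work goes in short steps, each a Python script; the robot and the scene stay as the last script left them, time stands still between calls to the robot, and variables do not carry over. Pictures are saved under pics/ and viewed, at most 10 in all, crops included, and the job is handed in when it is done.

```bash
mkdir -p pics; python3 - <<'E'
from station import *
import cv2
o=get_obs();print({k:o[k] for k in ('t','tcp_pos','ee_rot','grip_width')}); 
try: print(grasp_offset)
except Exception as e: print(e)
for n in ("top","scene"):
    cv2.imwrite(f"pics/{n}0.png",cv2.resize(get_image(n)[:,:,::-1],(800,600),interpolation=cv2.INTER_CUBIC)); print(n,get_calibration(n))
print(get_calibration("wrist"))
E
ls
```

```text
{'t': 0.0, 'tcp_pos': array([ 144.72478238, -607.16506436,  229.96527744]), 'ee_rot': array([-1.79862777e+02, -1.62313293e-02,  1.33948399e+01]), 'grip_width': 85.2414912846023}
18.700000000000003
top {'fx': 373.30204826649873, 'fy': 373.30204826649873, 'cx': 257.3647740600025, 'cy': 197.2942822900364, 'R': array([[-6.39090683e-04, -9.99998564e-01, -1.56941630e-03],
       [-9.94895238e-01,  7.94199262e-04, -1.00910029e-01],
       [ 1.00911130e-01,  1.49691414e-03, -9.94894318e-01]]), 't': array([ -6.30102953, 476.06412189, 958.78448291])}
scene {'fx': 416.62215991793454, 'fy': 416.62215991793454, 'cx': 261.1249773857056, 'cy': 194.06022170331747, 'R': array([[ 0.72140279,  0.69224349,  0.01941584],
       [ 0.46721024, -0.46581301, -0.75148708],
       [-0.51116789,  0.55119615, -0.65946205]]), 't': array([-368.23583874, -199.77627115, 1433.86528171])}
{'fx': 322.128675662577, 'fy': 322.128675662577, 'cx': 254.74868575422275, 'cy': 198.56817046492134, 'mount': array([[ 8.15452022e-04, -9.53924340e-01, -3.00046143e-01,
         7.77803479e+01],
       [ 9.99999667e-01,  7.75525017e-04,  2.52159750e-04,
        -9.85626513e-01],
       [-7.84803321e-06, -3.00046249e-01,  9.53924655e-01,
        -1.41401005e+02],
       [ 0.00000000e+00,  0.00000000e+00,  0.00000000e+00,
         1.00000000e+00]])}
pics
```

View pics/top0.png

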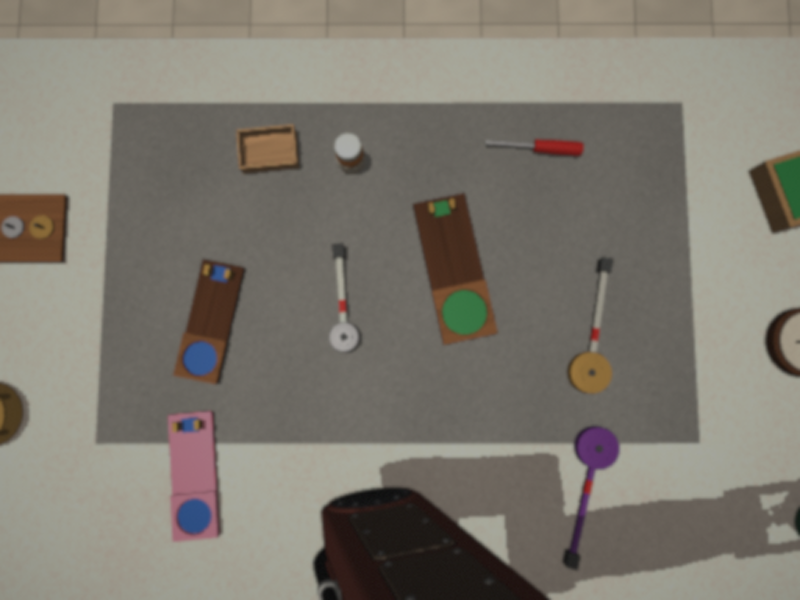

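The top view shows these points, in 800x600 pixels:

| Item | Bob or pocket | Band | Tail or fork |
|---|---|---|---|
| Steel pendulum | bob (344,337) | (342,307) | tail (339,251) |
| Brass pendulum | bob (591,372) | (595,335) | tail (604,265) |
| Blue cradle | pocket (200,358) | – | fork (217,273) |
| Green cradle | pocket (464,312) | – | fork (442,208) |

The pink cradle at (193,475) and the purple pendulum at (590,500) are decoys. I'll take close wrist views of each of the four items.

```bash
cat > h.py <<'E'
from station import *
import numpy as np, cv2
from scipy.spatial.transform import Rotation as Ro
def ray(uv,cal,R,t,z):           # R,t: world->camera
    d=R.T@np.array([(uv[0]-cal['cx'])/cal['fx'],(uv[1]-cal['cy'])/cal['fy'],1]); c=-R.T@t
    return (c+d*(z-c[2])/d[2])[:2]
def top_px(uv,z):
    c=get_calibration('top'); return ray(np.array(uv)/1.5625,c,c['R'],c['t'],z)
def snap(fn):
    o=get_obs(); im=get_image('wrist'); cv2.imwrite(fn,im[:,:,::-1]); np.save(fn+'.npy',np.r_[o['tcp_pos'],o['ee_rot']]); return im
def wrist_px(uv,z,fn):
    p=np.load(fn+'.npy'); c=get_calibration('wrist'); T=np.eye(4)
    T[:3,:3]=Ro.from_euler('xyz',p[3:],degrees=True).as_matrix(); T[:3,3]=p[:3]
    M=np.linalg.inv(T@c['mount']); return ray(uv,c,M[:3,:3],M[:3,3],z)
def line(b,t,db,L):   # balance/seat point and yaw from bob & tail points
    v=t-b; return b+v*db/L, np.degrees(np.arctan2(v[1],v[0]))
E
python3 - <<'E'
from h import *
P={'steel':line(top_px((344,337),28),top_px((339,251),28),53,148),'blue':line(top_px((200,358),12),top_px((217,273),12),53,148),
'brass':line(top_px((591,372),28),top_px((604,265),28),65,185),'green':line(top_px((464,312),12),top_px((442,208),12),65,185)}
for k,(p,y) in P.items(): print(k,p.round(1),round(y,1), np.hypot(*p))
for k in ('brass','green','blue','steel'):
    p,y=P[k]; goto([p[0],p[1],230],[180,0,y]); wait(.2); snap(f'pics/w_{k}.png'); print(get_obs()['t'],get_obs()['joint_pos'].round(0))
ims=[cv2.resize(cv2.imread(f'pics/w_{k}.png'),(400,300),interpolation=cv2.INTER_AREA) for k in P]
cv2.imwrite('pics/quad.png',np.vstack([np.hstack(ims[:2]),np.hstack(ims[2:])]))
E
```

```text
steel [479.7  94. ] 3.9 488.8599854316616
blue [445.1 326.8] -9.5 552.1566849565464
brass [ 432.3 -329.7] -8.8 543.7019350057496
green [534.5 -99.4] 11.3 543.6995832010721
1.8333 [-45.   3. 104.  -0.  74.  54.]
3.075 [-18.   3. 104.  -0.  74.  61.]
4.925 [ 29.   4. 102.  -0.  74. 128.]
6.1083 [  3.  -4. 110.   0.  74.  89.]
```

View pics/quad.png

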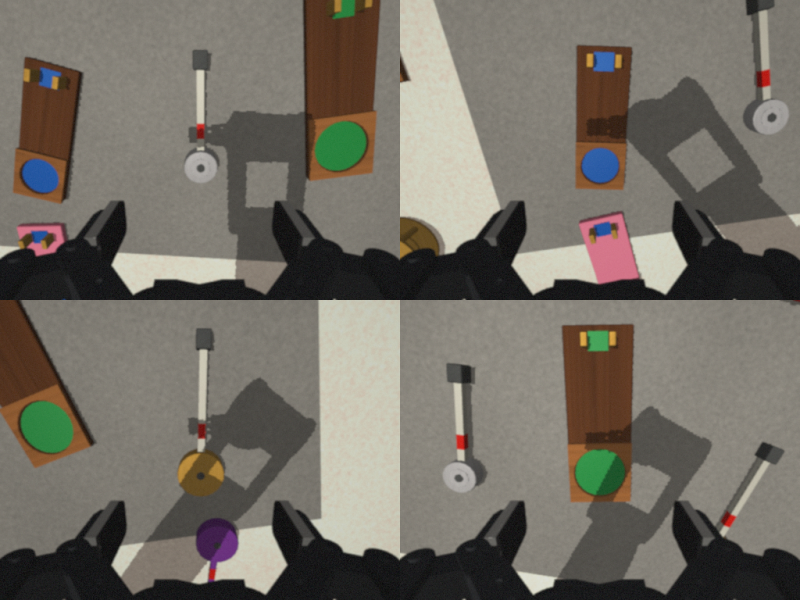

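The four wrist views (steel, blue, brass, green) show each target centred and aligned, with its tail or fork towards image top. Next I'll refine the positions by colour at full resolution.

```bash
cat >> h.py <<'E'
def blobs(hsv,lo,hi,amin):
    m=cv2.inRange(hsv,lo,hi); n,_,s,c=cv2.connectedComponentsWithStats(m)
    return sorted([(int(s[i,4]),c[i].round(1)) for i in range(1,n) if s[i,4]>=amin],key=lambda a:-a[0])
E
python3 - <<'E'
from h import *
rng={'blue':((100,120,50),(125,255,255)),'green':((50,100,40),(80,255,255))}
for k in ('blue','green'):
    f=f'pics/w_{k}.png'; h=cv2.cvtColor(cv2.imread(f),cv2.COLOR_BGR2HSV)
    bl=[b for b in blobs(h,*rng[k],40) if abs(b[1][0]-256)<60 and b[1][1]<260]; br=[b for b in blobs(h,(15,100,110),(30,255,255),25) if abs(b[1][0]-256)<60 and b[1][1]<120]
    print(k,bl,br)
    pk=wrist_px(bl[0][1],15,f); fk=wrist_px(bl[1][1],12,f); db,L=(53,148) if k=='blue' else (65,185)
    print(' pocket',pk,'fork',fk,np.linalg.norm(fk-pk),line(pk,fk,db,L))
    if len(br)>1: print(' fork by posts',[wrist_px(b[1],32,f) for b in br[:2]])
for k in ('steel','brass'):
    f=f'pics/w_{k}.png'; im=cv2.imread(f); h=cv2.cvtColor(im,cv2.COLOR_BGR2HSV)
    red=[b for b in blobs(h,(0,150,50),(6,255,255),40) if abs(b[1][0]-256)<60 and 120<b[1][1]<260]
    print(k,red,[wrist_px(b[1],20,f) for b in red])
    g=cv2.cvtColor(im,cv2.COLOR_BGR2GRAY)
    c=cv2.HoughCircles(g,cv2.HOUGH_GRADIENT,1.5,60,param1=120,param2=25,minRadius=16,maxRadius=36)
    if c is not None: print([(q.round(1),wrist_px(q[:2],28,f).round(1)) for q in c[0] if abs(q[0]-256)<50])
print(spot_in('steel_pendulum_bob','wrist')[:2],spot_in('steel_pendulum_tail','wrist')[:2],spot_in('steel_pendulum_balance','wrist')[:2])
a=[cv2.resize(cv2.imread(f'pics/w_{k}.png')[20:250,190:320],(400,600*230//130*400//400*0+600),interpolation=cv2.INTER_CUBIC) for k in('steel','brass')]
cv2.imwrite('pics/pend.png',np.hstack(a))
E
```

```text
blue [(1621, array([255.9, 211.4])), (601, array([260.8,  78.5]))] [(168, array([242.4,  76.6])), (156, array([279.1,  78. ]))]
 pocket [395.99131378 334.04473178] fork [539.78021301 304.95936974] 146.7010764306121 (array([447.48328445, 323.6290278 ]), np.float64(-11.435389012034186))
 fork by posts [array([543.54009818, 323.11225201]), array([536.28589929, 287.57092532])]
green [(2920, array([255.5, 219.9])), (685, array([253.3,  52. ]))] [(184, array([271.5,  48.6])), (179, array([234. ,  49.4]))]
 pocket [ 474.45633315 -112.51171136] fork [653.28093443 -74.76686878] 182.76463324697679 (array([537.28659846, -99.25000991]), np.float64(11.918585972187236))
 fork by posts [array([657.23327593, -91.94128802]), array([649.53581886, -56.62310014])]
steel [(152, array([256.2, 167.1]))] [array([483.41934955,  94.91577912])]
[(array([255.8, 212.2,  21.8], dtype=float32), array([433.2,  91.9]))]
brass [(135, array([258. , 167.3]))] [array([ 434.87297247, -333.66306857])]
[(array([278.2, 306.8,  28.2], dtype=float32), array([ 257.4, -332. ])), (array([257.2, 222.8,  28.4], dtype=float32), array([ 372.9, -323.2]))]
[{'extent': [256.5, 146.8, 44.7, 170.8], 'score': 0.89}] [{'extent': [255.8, 148.7, 39.9, 172.0], 'score': 0.58}] [{'extent': [255.8, 148.5, 42.1, 171.8], 'score': 0.75}]
```

View pics/pend.png

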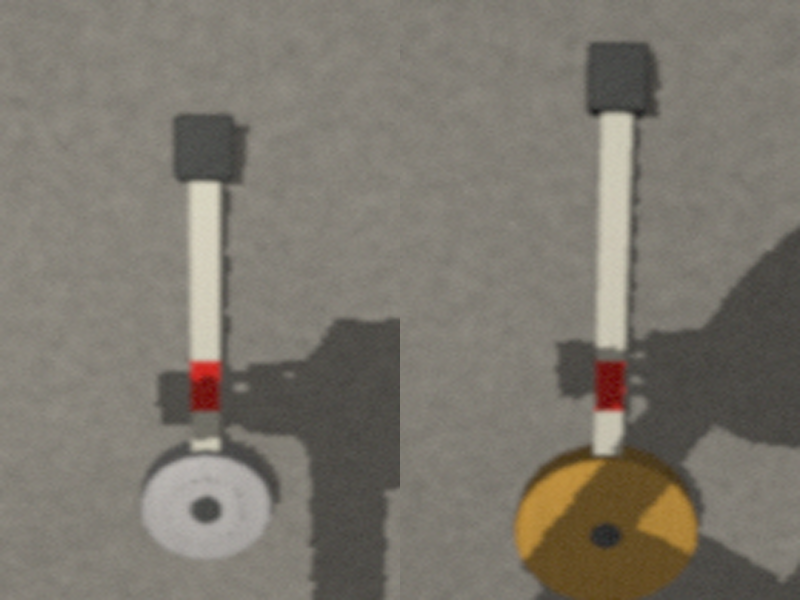

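Readings from the crop: the steel bob, band and tail are at wrist pixels (256.6,214.5), (256.6,168) and (256.3,76.7). The brass ones are at (256.6,225), (258.2,168) and (260.8,49.5). Picking the steel pendulum now.

```bash
cat >> h.py <<'E'
def at(p,yaw,z,speed=None,tries=2):  # go there, correcting by the measured TCP error
    p=np.array([p[0],p[1],z],float); cmd=p.copy(); a=np.array([180,0,yaw],float)
    for i in range(tries):
        if speed: move_l(list(cmd),list(a),speed if i==0 else 30)
        else:
            goto(list(cmd),list(a)) if i==0 else move_l(list(cmd),list(a),30)
        wait(.2); o=get_obs(); e=p-o['tcp_pos']
        if i<tries-1:
            cmd=cmd+e; ang=(Ro.from_euler('xyz',[180,0,yaw],degrees=True)*Ro.from_euler('xyz',o['ee_rot'],degrees=True).inv()).as_rotvec(degrees=True)
            a=(Ro.from_rotvec(ang,degrees=True)*Ro.from_euler('xyz',a,degrees=True)).as_euler('xyz',degrees=True)
    o=get_obs(); print('t %.1f'%o['t'],o['tcp_pos'].round(2),o['ee_rot'].round(2),'F',o['wrist_force'].round(1),'M',o['moment'].round(2),'grip %.1f %.1f'%(o['grip_width'],o['grip_force']))
E
python3 - <<'E'
from h import *
def pend(k,b,m,t,db,L):
    f=f'pics/w_{k}.png'; B=wrist_px(b,28,f);M=wrist_px(m,20,f);T=wrist_px(t,28,f); l=line(B,T,db,L)
    print(k,B,M,T,np.linalg.norm(T-B),l); return M,l
Mb,lb=pend('brass',(256.6,225),(258.2,168),(260.8,49.5),65,185)
M,l=pend('steel',(256.6,214.5),(256.6,168),(256.3,76.7),53,148)
p=(M+l[0])/2; y=l[1]; np.save('steel.npy',np.r_[M,p,y]); np.save('brass.npy',np.r_[(Mb+lb[0])/2,lb[1]])
at(p,y,90); at(p,y,4,60)
E
```

```text
brass [ 370.24580905 -322.06890331] [ 434.0565851  -333.76210795] [ 551.68352585 -354.22185422] 184.2646393907797 (array([ 433.99419603, -333.36588606]), np.float64(-10.049174520993784))
steel [430.54228924  90.71200052] [482.43595672  94.40084567] [576.68636926 101.51927256] 146.54313103651054 (array([482.87766925,  94.58217226]), np.float64(4.229292368958789))
t 7.5 [480.11  94.34  87.28] [-179.99    0.32    4.23] F [ 0.  -0.3  0.4] M [0.01 0.   0.01] grip 85.4 0.0
t 9.7 [482.39  94.46   3.66] [-1.80e+02  4.00e-02  4.23e+00] F [ 0.9 -0.5  0.1] M [-0.03  0.07  0.01] grip 85.6 0.0
```

```bash
python3 - <<'E'
from h import *
p=np.load('steel.npy'); 
grip(5,40); o=get_obs(); print(o['grip_width'],o['grip_force'],o['tcp_pos'])
at(p[2:4],p[4],60,60,1)
wait(.3); o=get_obs(); print(o['wrist_force'],o['moment'],o['grip_width'])
at((447.3,323.7),-11.45,120); snap('pics/hold1.png')
im=cv2.imread('pics/hold1.png'); cv2.imwrite('pics/hold1v.png',cv2.resize(im,(800,600)))
E
```

```text
8.971956566506638 40.84053039550781 [482.59354628  94.43450457   3.83076136]
t 11.7 [482.24  94.45  59.5 ] [-1.80e+02  6.00e-02  4.23e+00] F [ 0.   0.1 -4. ] M [-0.03  0.01  0.03] grip 8.9 40.2
[-0.68774193 -1.31764224 -3.4036032 ] [-0.00173691 -0.03947393  0.0017517 ] 8.840728629217942
t 13.6 [447.22 325.12 120.68] [-1.7994e+02 -5.0000e-02 -1.1350e+01] F [ 0.5 -0.4 -4. ] M [-0.01  0.05 -0.02] grip 8.9 40.2
```

View pics/hold1v.png

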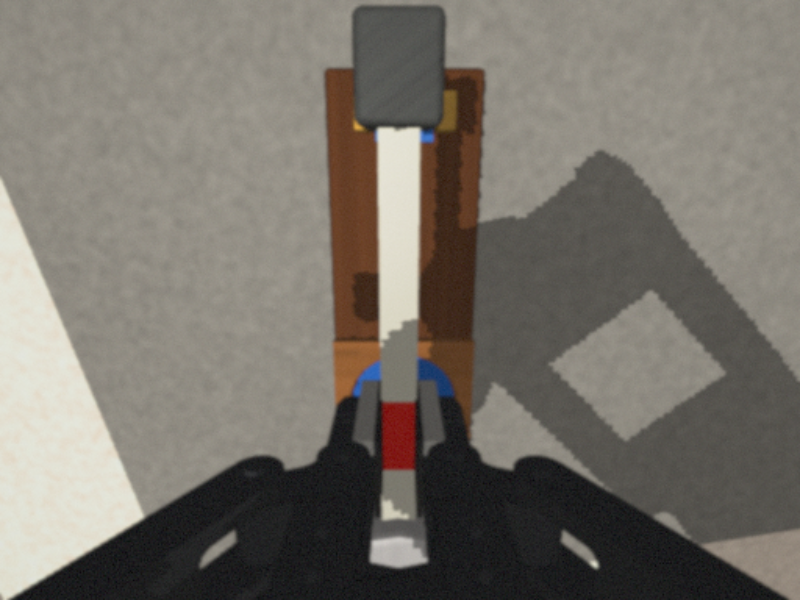

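The pendulum is held level and aligned. Its tail at (399,65) is over the fork and its bob is over the blue pocket. I'll check the band's offset in the tool frame, then lower it.

```bash
python3 - <<'E'
from h import *
q=np.load('pics/hold1.png.npy'); b=wrist_px((255.3,279),q[2]+16.2,'pics/hold1.png')-q[:2]
y=np.radians(-11.45); u=np.array([np.cos(y),np.sin(y)]); d=b@u; print('band offset along',d,'across',b@[-u[1],u[0]])
s=np.array([447.3,323.7]); 
at(s,-11.45,60,80,3)
E
```

```text
band offset along 0.5884433352679321 across 1.0188619295448549
t 15.7 [447.28 323.67  59.95] [ 1.7999e+02  1.0000e-02 -1.1450e+01] F [ 0.4 -0.4 -3.6] M [-0.04 -0.03  0.03] grip 9.1 40.2
```

```bash
python3 - <<'E'
from h import *
y=np.radians(-11.45); u=np.array([np.cos(y),np.sin(y)]); v=np.array([-u[1],u[0]])
s=np.array([447.3,323.7])-.6*u-.7*v
at(s,-11.45,40,60,2); at(s,-11.45,20,40,2); at(s,-11.45,16.3,15,2)
E
```

```text
t 16.8 [446.17 322.93  39.66] [ 1.7997e+02  4.0000e-02 -1.1450e+01] F [ 0.3 -0.2 -4.7] M [-0.05  0.04  0.06] grip 9.0 40.2
t 18.1 [446.26 322.93  19.68] [ 1.7997e+02  3.0000e-02 -1.1450e+01] F [ 0.2  0.4 -3.6] M [ 0.03 -0.01  0.04] grip 8.5 40.2
t 19.1 [446.59 323.16  16.35] [-180.     -0.    -11.45] F [ 0.7  0.6 -3.5] M [ 0.01 -0.07  0.01] grip 9.4 40.2
```

```bash
python3 - <<'E'
from h import *
y=-11.45; s=np.array([446.6,323.15])
at(s,y,15.7,10,2); grip(20); grip(60); at(s,y,100,100,1); grip(85)
at(s,y,200,None,1); snap('pics/placed.png'); print(get_obs()['t'])
im=cv2.imread('pics/placed.png'); cv2.imwrite('pics/placedv.png',cv2.resize(im[0:288,128:384],(533,600),interpolation=cv2.INTER_CUBIC))
E
```

```text
t 20.0 [446.77 323.22  15.84] [-1.7999e+02 -1.0000e-02 -1.1450e+01] F [0.  0.4 0.3] M [ 0.07  0.04 -0.02] grip 9.1 40.6
t 21.9 [445.98 322.79  99.04] [ 1.7993e+02  8.0000e-02 -1.1450e+01] F [-0.2  0.3  0.2] M [ 0.   -0.02  0.03] grip 59.8 0.0
t 23.0 [445.31 322.47 197.97] [ 1.7986e+02  1.7000e-01 -1.1450e+01] F [ 0.7 -0.5 -0.2] M [ 0.02 -0.03  0.03] grip 85.2 0.0
23.05
```

View pics/placedv.png

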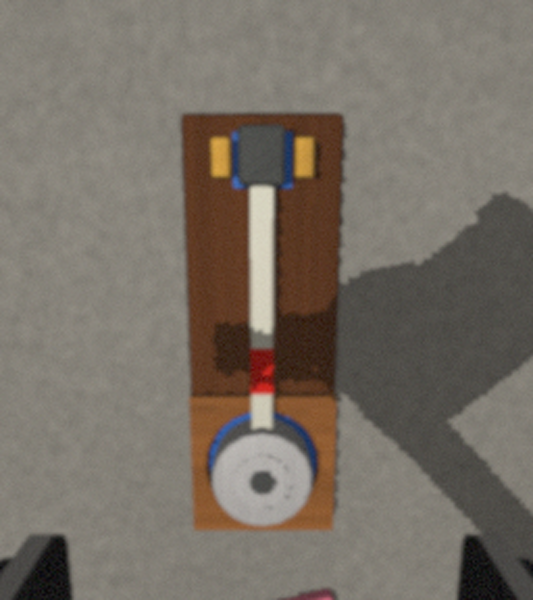

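The steel pendulum is seated: its bob is inside the blue pocket at (262,480) and its tail is centred between the posts at (262,155). Brass next.

```bash
python3 - <<'E'
from h import *
b=np.load('brass.npy'); y=b[2]; r=np.radians(y); u=np.array([np.cos(r),np.sin(r)]); v=np.array([-u[1],u[0]]); p=b[:2]-.6*u-.7*v
at(p,y,100,None,1); at(p,y,4,60,2); grip(5,50); o=get_obs(); print(o['grip_width'],o['grip_force'])
at(p,y,60,60,1)
yg=12.1; s=np.array([537.1,-99.3]); r=np.radians(yg); u=np.array([np.cos(r),np.sin(r)]); v=np.array([-u[1],u[0]]); s=s-.6*u-.7*v
at(s,yg,116,None,2); at(s,yg,116,30,2); snap('pics/hold2.png')
cv2.imwrite('pics/hold2v.png',cv2.resize(cv2.imread('pics/hold2.png'),(800,600)))
cv2.imwrite('pics/top2.png',cv2.resize(get_image('top')[:,:,::-1],(800,600)))
E
```

```text
t 25.6 [ 433.77 -333.66  100.13] [ 1.80e+02 -1.00e-02 -9.98e+00] F [-0.6  1.1  0.8] M [-0.02 -0.01 -0.04] grip 85.0 0.0
t 28.0 [ 433.14 -334.01    3.68] [-1.7998e+02  2.0000e-02 -1.0050e+01] F [-0.2  0.9 -0.1] M [-0.01 -0.03  0.05] grip 85.3 0.0
8.719612032600585 51.253169775009155
t 30.0 [ 433.01 -333.86   59.47] [-1.7996e+02  5.0000e-02 -1.0050e+01] F [-1.2  0.  -4.9] M [ 0.03 -0.01 -0.02] grip 8.9 50.6
t 31.7 [537.22 -98.83 116.53] [ 1.7999e+02 -5.0000e-02  1.2230e+01] F [-0.4  0.7 -5.5] M [-0.02  0.03  0.03] grip 8.6 50.6
t 32.6 [ 536.63 -100.12  115.98] [180.    0.   12.1] F [-0.6  1.1 -4.3] M [ 0.01 -0.04 -0.03] grip 8.8 50.6
```

View pics/hold2v.png

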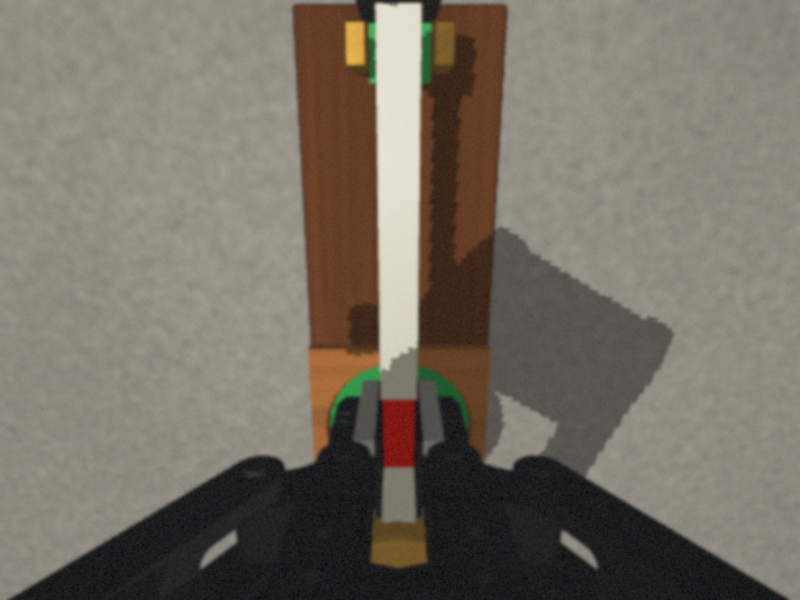

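View pics/top2.png

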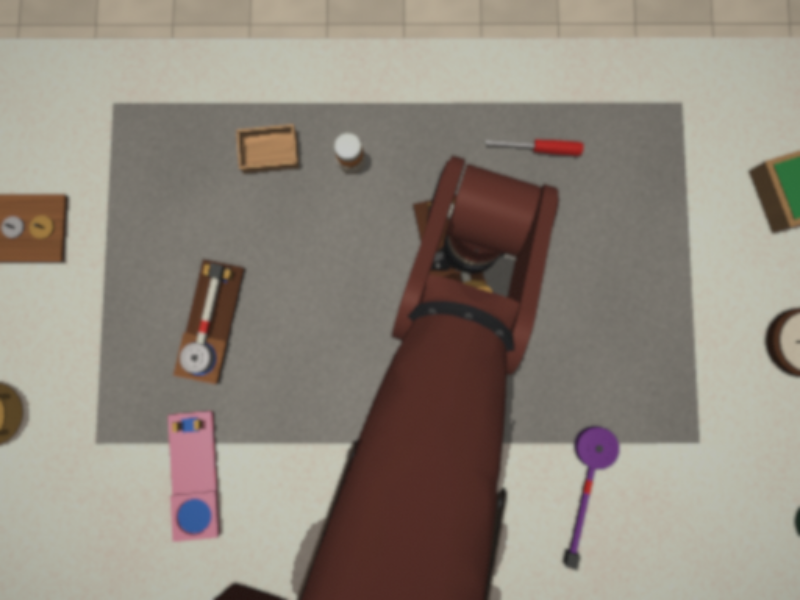

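The wrist view shows the brass rod level over the green cradle's axis, with its tail over the posts at (400,40) and its red band at (399,433). The top view shows the steel pendulum seated and the jar, screwdriver and tray where they were. Handing in.

```bash
python3 - <<'E'
from h import *
wait(.5); o=get_obs(); print(o['tcp_pos'],o['grip_width'],abs(o['qvel']).max()); print(sign_off())
E
```

```text
[ 536.64951738 -100.12442461  115.99073424] 8.679893953122823 0.06348769742814493
the job is handed in; nothing more can be done
None
```

The job is handed in at about 33 s: the steel pendulum is seated and released in the blue cradle, and the brass one is held level and still about 10 cm above the green cradle, lined up with it.

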